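# Brush out the stoppered glass jar

### The arm

A 7-joint arm with a two-finger parallel gripper is mounted at the origin on a cart in front of the work surface, level with it; the furniture and walls round the work are solid. World frame = base frame: x ahead of the robot, y to its left, z up, the work surface at z = 0. Lengths are in mm, angles in degrees, forces in N, time in s.
With the tool pointing down it reaches from about 400 to 750 mm from the base axis. Payload 19.5 kg.
Tool frame: the origin (TCP) lies midway between the tips of the shut fingers; the grasp point (between the pads) lies 19 mm behind it; z points along the fingers, y is the line along which they close (so a half turn about z gives the same grasp; the last joint's range is limited). The gripper opens to 85 mm and grips with 20 to 120 N. Pads are 22 mm wide; open, the fingers measure 114 mm over their backs; the gripper's body (76 mm by 85 mm) begins 54 mm behind the grasp point. The pads swing forward as they close: fully open they stand 13 mm farther back than shut.
Start: joints at [-68.107, 40.479, -1.581, 85.061, 1.261, 54.483, -4.326], TCP at [236.44, 524.11, 231.268] pointing down, gripper open.
Joint ranges: [-155.06, 155.06], [-18.47, 123.98], [-90, 86.84], [0, 140.48], [-83.41, 263.41], [0, 116], [-161.91, 161.91]. Speed limits (degrees/s): [108.29, 108.29, 147.25, 147.25, 172.46, 172.46, 172.46].

### API

Orientations are given as a 3x3 rotation matrix whose columns are the frame's x, y, z axes.
In Python, from bench import readout, camera, workorder gives the robot as it stands.
- The arm moves only by the tool servo_tool, never from a script. Its argument "steps" is a list of rows, each a list of 5 numbers: the opening, from 0 (shut) to 1 (fully open), then the shift along the tool's x, y, z in mm, then the turn about the tool's z in rad. In form: [[jaw, dx, dy, dz, spin], ...]. A call has 1 to 8 rows; each row is the pose to reach, as a shift and turn from the pose commanded when the call began, along the tool's axes at that moment; what a row does not reach only later rows make up. A row lasts 1/8 s, in which the tool goes at most 62.5 mm and 10.7 degrees, less where a joint would pass 70% of its speed; a pose out of reach is approached as far as the arm can. A call with a gripper value outside its range is refused whole. The fingers move at their own pace and stop on an object; "squeeze" is the grip in N (left out, the last holds). Time passes only in rows, so rows that repeat a pose let the fingers close. It gives the time, the measured TCP pose, the force, the opening and the grip force at its end, in the units of the state.
- readout.sense(): the state, without advancing time (a new reading comes with each control period).
- camera(name): name is "scene" or "top"; returns a dict with "color" (480x640x3 uint8, red, green, blue), "z_map" (480x640 float32, mm along the optical axis (not along the pixel's ray), 0 where there is no reading), "fx", "fy", "cx", "cy" (pixels), "camera_from_world" (4x4, takes a point from world to camera coordinates). Camera axes: x right, y down, z forward; pixel columns grow to the right and rows downward; lengths in mm; the calibration is good to about 2 mm. A picture is of the moment at which its call begins.
- workorder.sign_off(): hands the job in; it is judged then, once.
The state is a dict: "time_s": time; "q": joint angles; "dq": joint speeds; "joint_efforts": joint torques, N m; "tcp_pos": TCP position; "tool_rot": TCP orientation; "force": force on the tool from outside, world axes, zero at the start; "moment": the same for the moment, N m; "grip_width": finger opening in mm; "finger_force": force on a finger pad.
Only numpy, scipy, OpenCV 4.12 (cv2) and the standard library are available. Lean on these libraries where they do the work, as an engineer would, in place of code of your own. Each camera call takes 0.05 s, during which the arm holds its last target. There are 200 camera calls.

### The job

Brush out the tall glass jar: lift off its cork ball stopper and set it in the empty dimple of the wooden rest so it cannot roll, then take the bottle brush from its steel stand and give the jar three full strokes, each right down to the bottom and up again until at least half of the bristle head shows above the rim. After that stand the brush back in its steel stand, bristles down, and let go. Keep the jar standing upright where it is, and leave the spare stopper in its dimple and the chocolate bar and gift boxes round about undisturbed.

Things in the scene. Friction and masses are not known exactly. Their poses are not given: they have to be found in the camera images.
- jar: tall straight glass jar, loose, 0.6 kg, standing upright: 110 mm high, 62 mm outside diameter, open mouth of 54 mm, wall 4 mm; origin at the centre of its underside, z up; the inner floor is 6 mm above the origin, the rim 110 mm above it. Jar and brush stand may change places.
- stopper_center (a point): centre of the jar's stopper: a loose plain brown cork ball of 64 mm diameter, 0.06 kg, no stem, which at the start rests on the jar's rim (centre about 129 mm above the worktop)
- rest: fixed light-wood block 190 x 85 mm, 18 mm thick, with two dimples 100 mm apart along its x axis; origin at the centre of its underside, z up, any yaw
- empty_dimple (a point): centre of the free dimple of the rest, at the top face (18 mm above the worktop), at x = -50 mm of the rest: round, 45 mm wide, 12 mm deep; a ball seated in it has its centre about 23 mm above this point
- taken_dimple (a point): centre of the other, equal dimple, at the top face, at x = +50 mm of the rest; the spare stopper sits there
- spare_center (a point): centre of the spare stopper, an equal loose cork ball of 64 mm, seated in the other dimple; to be left alone
- stand: brush stand: fixed open steel cup 70 mm high on a round foot of 86 mm, 50 mm inside diameter up to 50 mm height and widening like a funnel to 64 mm inside (71 mm outside) at the rim; origin at the centre of its underside, inner floor 6 mm above it
- brush_handle (a point): middle of the brush's brown round wooden handle (18 mm diameter, 78 mm long, grasp it here from above); the bottle brush is 200 mm long, 0.08 kg, loose, and starts upright in the stand with the bristle head down; this point lies on its axis, 165 mm above the lower end and 35 mm below the top
- brush_tip (a point): centre of the flat lower end of the brush's stiff bristle head (white, 40 mm diameter, 75 mm long; a thin steel wire joins it to the handle)
- brush: the bottle brush; origin at its lower end, z along it towards the handle
- stopper: the jar's cork ball stopper, 64 mm (the body turns as it rolls; see stopper_center)
- flat_box: flat kraft gift box 62 x 100 x 30 mm near the worktop's front edge; bystander, origin under its centre
- choc_bar: wrapped chocolate bar lying flat near the worktop's front edge, 64 x 140 x 12 mm; bystander, origin under its centre
- gift_box: square kraft gift box 66 x 66 x 48 mm; bystander, origin under its centre
Mind the look-alikes: they are no part of the job. What is shaped like the brush but green or yellow is not meant.

How it is judged:
By the outcome, as a careful person would: the job done as asked, in the order asked, and still so for the second after the job is handed in, with the robot touching nothing.
It also fails if it takes over 67 s, if anything falls off the work surface, if the arm or the gripper's body presses on something with over 40 N, if the wrist force passes 120 N, or if a joint passes its speed limit or range.

## Working session

There is one attempt and no reset: what is moved stays moved. The work goes in short steps, Python scripts to look and compute and a tool call to move; the robot and the scene stay as the last step left them, time stands still between calls to the robot, and variables do not carry over. Pictures are saved under pics/ and viewed, at most 10 in all, crops included, and the job is handed in when it is done.

Besides the shell and the picture viewer there is one more tool, called after "Request:" in YAML: its name, and indented under it one key for each argument. servo_tool: Moves the arm, as the interface text tells. Its arguments: {"type":"object","properties":{"steps":{"type":"array","items":{"type":"array","items":{"type":"number"}}},"squeeze":{"type":"number"}},"required":["steps"]}

```bash
mkdir -p pics && cat > h.py <<'E'
import numpy as np, cv2
from bench import readout, camera, workorder
def snap(n,f):
    c=camera(n); cv2.imwrite(f'pics/{f}.png',c['color'][...,::-1]); np.savez(f'pics/{f}.npz',**c); return c
def pts(c):
    z=c['z_map'].astype(float); v,u=np.mgrid[:480,:640]
    P=np.stack([(u-c['cx'])/c['fx']*z,(v-c['cy'])/c['fy']*z,z],-1)
    T=np.linalg.inv(c['camera_from_world']); W=P@T[:3,:3].T+T[:3,3]; W[z==0]=np.nan; return W
E
python3 - <<'E'
from h import *
for n in ('scene','top'):
    c=snap(n,n+'1'); print(n,c['camera_from_world'].round(3).tolist(),c['fx'],c['cx'],c['cy'])
s=readout.sense(); print(s)
E
```

```text
scene [[0.647, -0.762, 0.009, -346.231], [-0.315, -0.278, -0.907, 251.681], [0.694, 0.584, -0.421, 764.921], [0.0, 0.0, 0.0, 1.0]] 491.14321986336756 321.73297276758854 239.52204521192064
top [[0.027, -1.0, 0.004, -40.582], [-0.992, -0.028, -0.124, 537.109], [0.124, -0.0, -0.992, 1009.874], [0.0, 0.0, 0.0, 1.0]] 490.7268109734991 313.8646636478596 233.48424959741854
{'time_s': 0.1, 'q': array([-68.10843554,  40.51052298,  -1.58288568,  85.08097646,
         1.25741068,  54.48448859,  -4.32537007]), 'dq': array([ 0.07858816, -0.07911554, -0.05469563, -0.05173349,  0.08867065,
        0.00045352, -0.05480427]), 'joint_efforts': array([ 3.26750596e-03, -8.84273100e+01,  1.23757817e+00, -2.36447203e+01,
        1.71517610e-02,  5.15254054e-03, -4.93735979e-05]), 'tcp_pos': array([236.32767886, 523.91937382, 230.87554273]), 'tool_rot': array([[-9.11534150e-01,  4.11224149e-01, -4.38310958e-04],
       [ 4.11224382e-01,  9.11533677e-01, -9.28751273e-04],
       [ 1.76102479e-05, -1.02683266e-03, -9.99999473e-01]]), 'force': array([0.39088206, 0.24914944, 0.14523378]), 'moment': array([-0.02208766, -0.00104229,  0.02297835]), 'finger_force': 0.0, 'grip_width': 85.18538621277968}
```

View pics/top1.png

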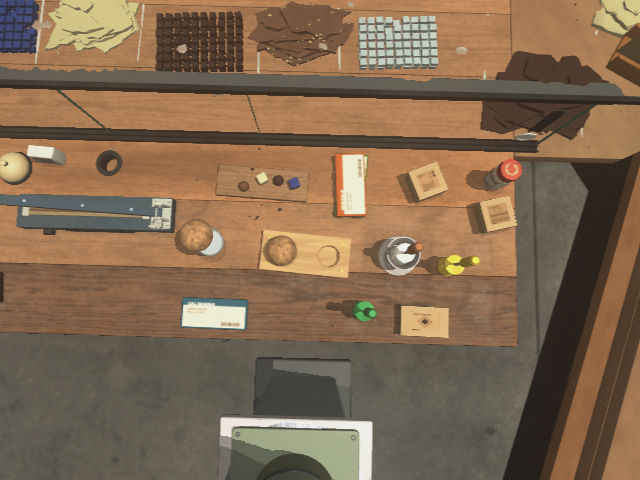

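View pics/scene1.png

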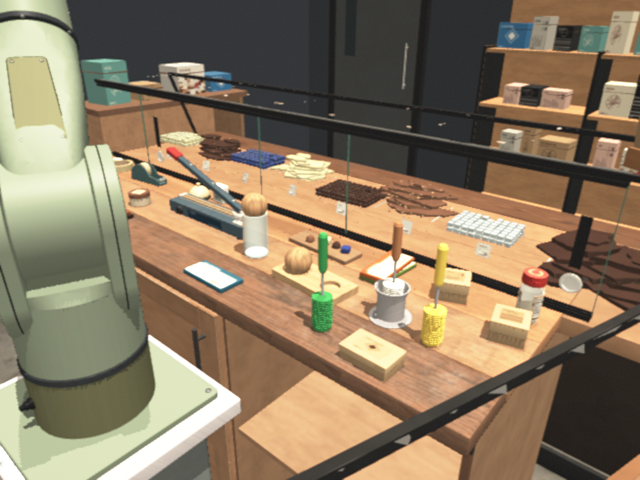

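The top view shows the stopper on the jar at (195,237), the spare ball at (281,250), the empty dimple at (328,256), and the stand and brush at (400,255) with the brown handle end near (418,246). In the scene view the brown handle runs from about (397,225) to (395,262).

```bash
cat >> h.py <<'E'
from scipy.optimize import least_squares
def ld(f): return dict(np.load(f'pics/{f}.npz'))
def box(W,u0,u1,v0,v1): return W[v0:v1,u0:u1].reshape(-1,3)
def sphere(Q,zlo,zhi=400,r=32):
    Q=Q[np.isfinite(Q).all(1)]; Q=Q[(Q[:,2]>zlo)&(Q[:,2]<zhi)]
    f=least_squares(lambda p:np.linalg.norm(Q-p,axis=1)-r,np.median(Q,0)-[0,0,r],loss='soft_l1',f_scale=2)
    return f.x,len(Q),np.abs(f.fun).mean()
def pix(c,p):
    q=c['camera_from_world']@np.r_[p,1]; return c['fx']*q[0]/q[2]+c['cx'],c['fy']*q[1]/q[2]+c['cy']
E
python3 - <<'E'
from h import *
t=ld('top1');s=ld('scene1');Wt=pts(t);Ws=pts(s)
print('stopper',sphere(box(Wt,172,216,215,260),118),sphere(box(Ws,240,270,190,220),110))
print('spare',sphere(box(Wt,262,300,232,266),30),sphere(box(Ws,283,313,245,275),30))
# rest top by colour-free height band
B=box(Wt,255,356,225,282); B=B[np.isfinite(B).all(1)&(abs(B[:,2]-18)<5)]; import cv2
print('rest',cv2.minAreaRect(B[:,:2].astype(np.float32)),len(B))
# brown handle pixels scene
for c,W,(u0,u1,v0,v1) in ((t,Wt,(375,430,230,280)),(s,Ws,(370,420,215,330))):
    Q=W[v0:v1,u0:u1]; C=c['color'][v0:v1,u0:u1].astype(int)
    m=(C[...,0]-C[...,2]>40)&(Q[...,2]>110); H=Q[m]
    print('handle',len(H)); 
    for z in range(110,260,15):
        k=H[(H[:,2]>z)&(H[:,2]<=z+15)]
        if len(k): print(z,len(k),k.mean(0).round(1))
    m=(Q[...,2]>55)&(Q[...,2]<75); print('rim',m.sum(),cv2.minEnclosingCircle(Q[m][:,:2].astype(np.float32)))
    m=(Q[...,2]>3)&(Q[...,2]<12); print('foot',m.sum(),cv2.minEnclosingCircle(Q[m][:,:2].astype(np.float32)))
# jar rim/wall
for W,b in ((Wt,(185,230,220,262)),(Ws,(238,275,210,262))):
    Q=box(W,*b);Q=Q[np.isfinite(Q).all(1)]
    for z in range(5,110,15):
        k=Q[(Q[:,2]>z)&(Q[:,2]<=z+15)]
        if len(k): print('jar',z,len(k),k.min(0).round(),k.max(0).round())
E
```

```text
stopper (array([516.59280137, 202.12624335, 129.22006788]), 882, np.float64(0.9097959948986922)) (array([515.08421149, 200.17910846, 128.47291045]), 531, np.float64(1.2487280170071633))
spare (array([500.0657304 ,  42.81641969,  40.83145169]), 720, np.float64(1.0042874863787261)) (array([498.39289995,  40.9983613 ,  39.9911468 ]), 536, np.float64(1.1673209350282363))
rest ((496.407958984375, -7.0988616943359375), (189.96615600585938, 85.29557800292969), 85.72955322265625) 2404
handle 129
140 6 [ 494.5 -204.5  151.2]
155 16 [ 495.3 -204.5  163.6]
170 14 [ 495.7 -204.3  178.1]
185 19 [ 495.5 -204.   192.9]
200 74 [ 498.7 -209.6  205.1]
rim 376 ((498.7165832519531, -208.7446746826172), 35.34901809692383)
foot 500 ((499.2237243652344, -216.82362365722656), 77.28952026367188)
handle 371
110 4 [ 494.7 -213.8  122.5]
125 37 [ 492.5 -216.3  134.7]
140 71 [ 491.3 -216.   147.1]
155 70 [ 491.4 -216.2  162.5]
170 71 [ 491.6 -216.2  177.2]
185 78 [ 491.4 -216.4  192.8]
200 40 [ 494.7 -214.3  203.5]
rim 465 ((494.69512939453125, -210.7961883544922), 37.32200241088867)
foot 715 ((658.3916625976562, -122.34042358398438), 226.85816955566406)
jar 5 48 [483. 167.   5.] [563. 249.  20.]
jar 20 41 [486. 171.  20.] [536. 205.  34.]
jar 35 39 [487. 171.  35.] [540. 193.  50.]
jar 50 49 [486. 171.  50.] [533. 208.  65.]
jar 65 40 [486. 171.  65.] [540. 209.  80.]
jar 80 45 [486. 171.  81.] [534. 211.  95.]
jar 95 67 [486. 170.  96.] [540. 205. 110.]
jar 5 160 [482. 168.   5.] [739. 372.  20.]
jar 20 163 [483. 167.  20.] [541. 290.  35.]
jar 35 177 [483. 167.  35.] [552. 304.  50.]
jar 50 153 [482. 166.  50.] [560. 315.  65.]
jar 65 171 [482. 167.  65.] [562. 314.  80.]
jar 80 153 [482. 165.  80.] [540. 217.  95.]
jar 95 164 [482. 166.  95.] [537. 224. 110.]
```

```bash
python3 - <<'E'
from h import *
s=cv2.imread('pics/scene1.png');t=cv2.imread('pics/top1.png')
a=cv2.resize(s[205:335,230:450],None,fx=3.6,fy=3.6,interpolation=cv2.INTER_CUBIC)[:, :792]
b=cv2.resize(t[205:285,165:445],None,fx=2.8,fy=2.8,interpolation=cv2.INTER_CUBIC)
cv2.imwrite('pics/cs.png',a);cv2.imwrite('pics/ct.png',b)
E
```

```text
(no output)
```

View pics/cs.png

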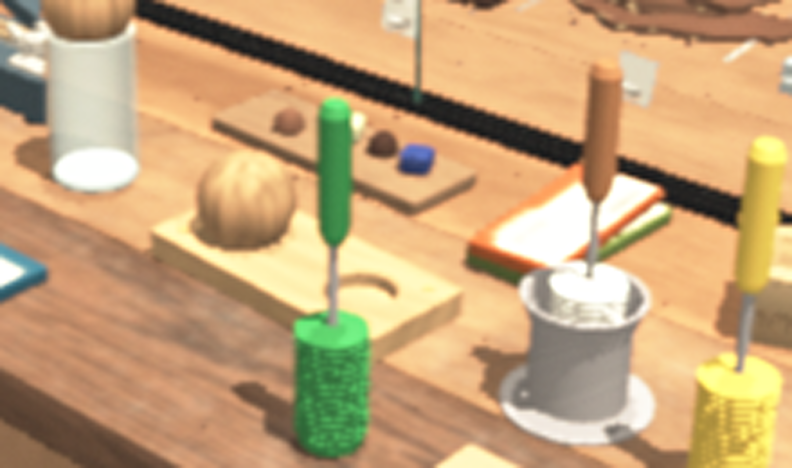

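View pics/ct.png

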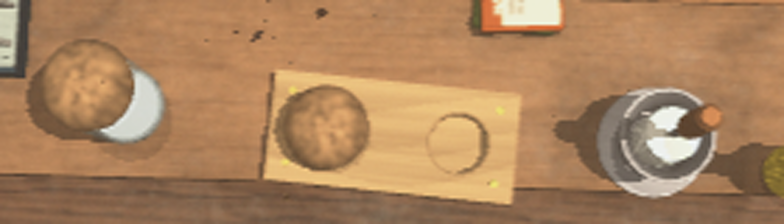

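The crops confirm that the brush stands almost vertical in its stand and that the ball sits on the jar rim. Next I check how tall the neighbours are: the green and yellow brushes and the cutter lever.

```bash
python3 - <<'E'
from h import *
for f in('top1','scene1'):
    c=ld(f);W=pts(c);C=c['color'].astype(int);R,G,B=C[...,0],C[...,1],C[...,2]
    z=W[...,2]; ok=np.isfinite(z)&(z>20)
    g=ok&(G-R>50)&(G-B>30)&(z<260)&(abs(W[...,0]-450)<200); y=ok&(R>150)&(G>140)&(B<90)&(z<260)&(abs(W[...,0]-450)<200)
    for n,m in(('green',g),('yel',y)):
        P=W[m]; print(f,n,len(P),np.median(P,0).round(),P.min(0).round(),P.max(0).round())
    P=W[ok&(z>60)&(z<600)&(W[...,0]>250)&(W[...,0]<700)&(W[...,1]>235)&(W[...,1]<700)]
    for y0 in range(235,700,60):
        k=P[(P[:,1]>=y0)&(P[:,1]<y0+60)]
        if len(k): i=k[:,2].argmax(); print(y0,len(k),'xmin',k[:,0].min().round(),'highest',k[i].round())
    Q=W[235:300,265:360] if f!='top1' else None
    if Q is not None:
        Q=Q.reshape(-1,3);Q=Q[abs(Q[:,2]-18)<4];print(cv2.minAreaRect(Q[:,:2].astype(np.float32)))
E
```

```text
top1 green 217 [ 381. -129.   73.] [ 361. -149.   63.] [ 399. -113.  205.]
top1 yel 211 [ 480. -311.   74.] [ 458. -331.   21.] [584. -92. 208.]
235 104 xmin 537.0 highest [557. 293.  79.]
295 418 xmin 536.0 highest [571. 352.  97.]
355 355 xmin 561.0 highest [569. 414. 119.]
415 376 xmin 561.0 highest [564. 475. 142.]
475 408 xmin 560.0 highest [574. 531. 161.]
535 191 xmin 561.0 highest [577. 560. 170.]
scene1 green 849 [ 370. -140.   70.] [ 356. -154.   20.] [ 396. -115.  200.]
scene1 yel 641 [ 467. -318.   66.] [ 454. -334.   20.] [645. -80. 195.]
235 31 xmin 532.0 highest [553. 294.  78.]
295 148 xmin 533.0 highest [576. 355.  96.]
355 170 xmin 556.0 highest [574. 413. 117.]
415 157 xmin 555.0 highest [561. 474. 139.]
475 150 xmin 557.0 highest [564. 534. 161.]
535 168 xmin 551.0 highest [563. 592. 186.]
595 55 xmin 553.0 highest [563. 610. 192.]
((563.1591796875, 34.80430603027344), (292.14263916015625, 220.1407470703125), 86.00818634033203)
```

Request:
servo_tool:
  steps:
    - [1,-48,-22,0,0.14]
    - [1,-97,-45,0,0.29]
    - [1,-145,-67,5,0.43]
    - [1,-194,-90,10,0.57]
    - [1,-242,-112,15,0.72]
    - [1,-291,-135,20,0.86]
    - [1,-339,-157,25,1.0]
    - [1,-387.5,-179.4,30,1.147]
  squeeze: 25

```text
time_s: 1.1
tcp_pos: [516.8, 199.9, 201.0]
tool_rot: [[0.005, 1.0, -0.0], [1.0, -0.005, -0.0], [-0.0, -0.0, -1.0]]
force: [0.2, 0.7, -0.6]
grip_width: 85.5
finger_force: 0.0
```

Request:
servo_tool:
  steps:
    - [1,0,0,0,0]
    - [1,0,0,0,0]
    - [1,0,0,0,0]

```text
time_s: 1.48
tcp_pos: [515.3, 202.2, 201.3]
tool_rot: [[-0.002, 1.0, -0.0], [1.0, 0.002, 0.0], [0.0, -0.0, -1.0]]
force: [0.8, 0.4, -0.5]
grip_width: 85.2
finger_force: 0.0
```

```bash
python3 - <<'E'
from h import *
s=readout.sense();print(s['tcp_pos'],s['tool_rot'].round(4).tolist(),s['q'].round(1),s['time_s'],s['force'])
E
```

```text
[515.30975735 202.23180694 201.32436697] [[-0.0021, 1.0, -0.0003], [1.0, 0.0021, 0.0003], [0.0003, -0.0003, -1.0]] [-31.6  41.5  13.2  92.3 -11.9  47.5 -13.4] 1.475 [ 0.79166139  0.42342023 -0.53767559]
```

Request:
servo_tool:
  steps:
    - [1,-1,0.5,20,0]
    - [1,-1,0.5,40,0]
    - [1,-1,0.5,60,0]
    - [1,-1,0.5,75,0]
    - [1,-1,0.5,85,0]
    - [1,-1,0.5,92,0]
    - [1,-1,0.5,98,0]
    - [1,-1,0.5,98,0]

```text
time_s: 2.48
tcp_pos: [516.3, 200.2, 103.1]
tool_rot: [[-0.0, 1.0, -0.0], [1.0, 0.0, -0.0], [-0.0, -0.0, -1.0]]
force: [-0.6, -0.8, 0.6]
grip_width: 85.5
finger_force: 0.0
```

```bash
python3 - <<'E'
from h import *
print(readout.sense()['tcp_pos'])
s=snap('scene','s2');t=snap('top','t2')
print(pix(s,[516,201,129]),pix(t,[516,201,129]))
a=cv2.resize(cv2.imread('pics/s2.png')[150:270,190:330],(700,600));b=a
cv2.imwrite('pics/c2.png',a)
E
```

```text
[516.31708656 200.21149987 103.14702621]
(np.float64(253.72152709778743), np.float64(204.74194009335997)) (np.float64(196.16726134418647), np.float64(235.41306716066384))
```

View pics/c2.png

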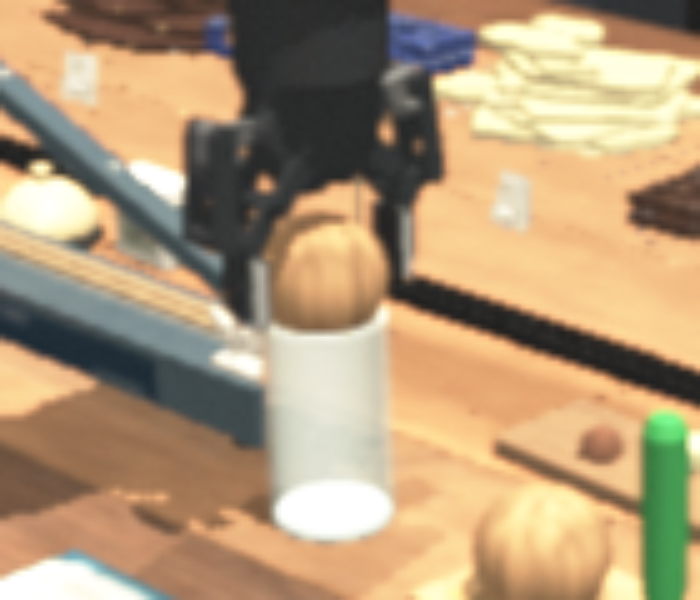

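The fingers straddle the ball, at (255,290) and (400,240) in the crop, with the near tip about level with the rim. I close now.

Request:
servo_tool:
  steps:
    - [0.72,0,0,0,0]
    - [0.7,0,0,0,0]
    - [0.65,0,0,0,0]
    - [0.6,0,0,0,0]
    - [0.5,0,0,0,0]
    - [0.5,0,0,0,0]
    - [0.5,0,0,0,0]
  squeeze: 25

```text
time_s: 3.45
tcp_pos: [516.3, 200.3, 103.4]
tool_rot: [[-0.0, 1.0, -0.0], [1.0, 0.0, -0.0], [-0.0, -0.0, -1.0]]
force: [-2.1, -0.1, 6.1]
grip_width: 62.4
finger_force: 27.1
```

Request:
servo_tool:
  steps:
    - [0.5,0,0,-3,0]
    - [0.5,0,0,-8,0]
    - [0.5,0,0,-16,0]
    - [0.5,0,0,-26,0]
    - [0.5,0,0,-40,0]
    - [0.5,0,0,-55,0]
    - [0.5,0,0,-60,0]
    - [0.5,0,0,-60,0]

```text
time_s: 4.45
tcp_pos: [516.4, 200.3, 163.6]
tool_rot: [[-0.0, 1.0, 0.0], [1.0, 0.0, 0.0], [0.0, 0.0, -1.0]]
force: [0.7, 0.6, -2.0]
grip_width: 63.2
finger_force: 27.5
```

```bash
python3 - <<'E'
from h import *
s=snap('scene','s3');t=snap('top','t3')
for c,f in((s,'s3'),(t,'t3')):
    p=[516,201,189] ;u,v=map(int,pix(c,p));print(u,v)
    print(sphere(box(pts(c),u-14,u+14,v-8 if f=='s3' else v-14,v+14),165,215))
j=pts(s)
Q=box(j,238,275,205,262);Q=Q[np.isfinite(Q).all(1)]
for z in range(20,110,30):
    k=Q[(Q[:,2]>z)&(Q[:,2]<=z+30)&(Q[:,0]<545)&(Q[:,1]<235)]; print(z,np.percentile(k,3,axis=0))
Q0=box(pts(ld('scene1')),238,275,205,262);Q=Q0[np.isfinite(Q0).all(1)]
for z in range(20,110,30):
    k=Q[(Q[:,2]>z)&(Q[:,2]<=z+30)&(Q[:,0]<545)&(Q[:,1]<235)]; print(z,np.percentile(k,3,axis=0))
# rim circle
a=cv2.resize(cv2.imread('pics/s3.png')[150:270,190:330],(400,343));b=cv2.resize(cv2.imread('pics/t3.png')[190:290,150:266],(400,343))
cv2.imwrite('pics/c3.png',np.hstack([a,b]))
E
```

```text
252 180
(array([510.52215157, 201.59155335, 188.54999069]), 548, np.float64(3.4493091563262666))
188 231
(array([516.94592994, 202.24613741, 188.24167609]), 234, np.float64(0.8376122575363364))
20 [482.79213906 168.54248965  20.97231568]
50 [482.46941677 168.28403429  51.43032005]
80 [483.95942763 168.75955472  81.31921531]
20 [483.5046716  168.03792606  20.67164345]
50 [482.91726495 167.79894809  51.35389665]
80 [483.25758079 168.21713818  80.79934725]
```

View pics/c3.png

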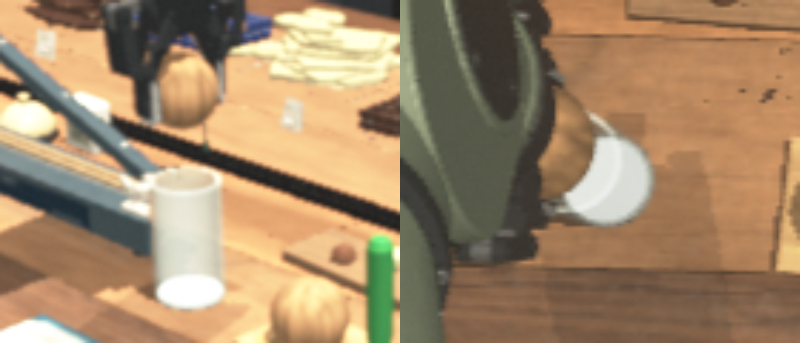

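The ball is held and the jar still stands where it was, with its rim visible at about (185,180) in the left crop. I carry the ball over the empty dimple.

Request:
servo_tool:
  steps:
    - [0.5,-15,-1.5,0,0]
    - [0.5,-52,-5,0,0]
    - [0.5,-95,-9,0,0]
    - [0.5,-140,-13,0,0]
    - [0.5,-185,-17,0,0]
    - [0.5,-225,-21,10,0]
    - [0.5,-250,-23,30,0]
    - [0.5,-259,-24,50,0]

```text
time_s: 5.55
tcp_pos: [491.6, -61.4, 112.7]
tool_rot: [[0.003, 1.0, -0.0], [1.0, -0.003, -0.001], [-0.001, -0.0, -1.0]]
force: [0.4, 0.6, -1.5]
grip_width: 62.8
finger_force: 27.6
```

Request:
servo_tool:
  steps:
    - [0.5,0,0,20,0]
    - [0.5,0,0,40,0]
    - [0.5,0,0,60,0]
    - [0.5,0,0,75,0]
    - [0.5,0,0,84,0]
    - [0.5,0,0,90,0]
    - [0.5,0,0,93,0]
    - [0.5,0,0,93,0]

```text
time_s: 6.55
tcp_pos: [492.4, -58.8, 20.4]
tool_rot: [[-0.0, 1.0, 0.0], [1.0, 0.0, -0.0], [-0.0, 0.0, -1.0]]
force: [0.2, -0.6, -0.5]
grip_width: 62.8
finger_force: 27.6
```

```bash
python3 - <<'E'
from h import *
s=snap('scene','s4');t=snap('top','t4')
r=readout.sense();print(r['tcp_pos'],r['force'],r['grip_width'])
a=cv2.resize(cv2.imread('pics/s4.png')[205:325,250:390],(400,343));b=cv2.resize(cv2.imread('pics/t4.png')[190:290,250:366],(400,343))
cv2.imwrite('pics/c4.png',np.hstack([a,b]))
E
```

```text
[492.49447598 -58.81818117  20.57913843] [-0.35916768  0.16421609 -0.16821641] 62.763811373635455
```

View pics/c4.png

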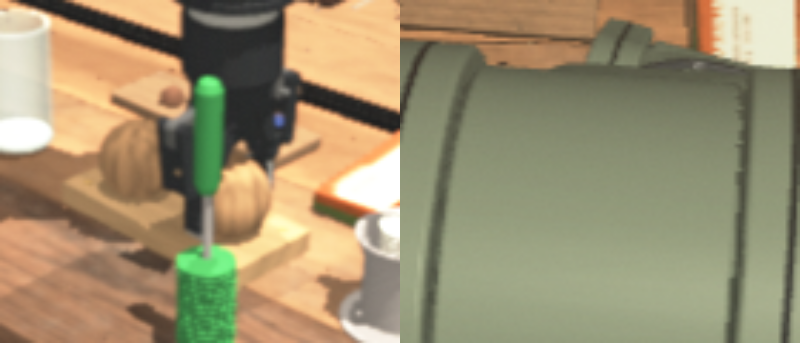

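The ball is over the dimple at about (242,195) in the left crop, roughly 5 mm too high. The fingers are clear of the spare ball and of the green brush.

Request:
servo_tool:
  steps:
    - [0.5,0,0,2,0]
    - [0.5,0,0,3.5,0]
    - [0.5,0,0,5,0]
    - [0.5,0,0,5,0]

```text
time_s: 7.15
tcp_pos: [492.4, -58.8, 15.4]
tool_rot: [[0.0, 1.0, 0.0], [1.0, -0.0, -0.0], [-0.0, 0.0, -1.0]]
force: [-0.3, 0.5, 4.5]
grip_width: 63.0
finger_force: 27.9
```

Contact shows as about 5 N upward, so I release and then rise.

Request:
servo_tool:
  steps:
    - [0.78,0,0,0,0]
    - [0.8,0,0,0,0]
    - [0.85,0,0,0,0]
    - [0.95,0,0,0,0]
    - [1,0,0,0,0]
    - [1,0,0,-15,0]
    - [1,0,0,-40,0]
    - [1,0,0,-80,0]

```text
time_s: 8.15
tcp_pos: [491.9, -58.8, 96.6]
tool_rot: [[0.0, 1.0, -0.001], [1.0, -0.0, 0.0], [0.0, -0.001, -1.0]]
force: [0.9, 0.7, 0.1]
grip_width: 85.4
finger_force: 0.0
```

Request:
servo_tool:
  steps:
    - [1,0,0,-55,0]
    - [1,0,0,-110,0]
    - [1,-10,0,-150,0]
    - [1,-45,1,-165,0]
    - [1,-85,3,-165,0]
    - [1,-125,4,-165,0]
    - [1,-150,5,-165,0]
    - [1,-150,5,-165,0]

```text
time_s: 9.15
tcp_pos: [496.7, -210.4, 261.1]
tool_rot: [[0.003, 1.0, 0.0], [1.0, -0.003, -0.001], [-0.001, 0.0, -1.0]]
force: [0.5, 0.6, -0.6]
grip_width: 85.7
finger_force: 0.0
```

```bash
python3 - <<'E'
from h import *
s=snap('scene','s5');t=snap('top','t5')
r=readout.sense();print(r['tcp_pos'],r['time_s'])
u,v=map(int,pix(s,[492,-58,41]));print(u,v,sphere(box(pts(s),u-16,u+16,v-16,v+12),28,80))
print(sphere(box(pts(s),283,313,245,275),30))
c,W,(u0,u1,v0,v1)=(s,pts(s),(370,420,215,330))
Q=W[v0:v1,u0:u1]; C=c['color'][v0:v1,u0:u1].astype(int)
m=(C[...,0]-C[...,2]>40)&(Q[...,2]>130)&(Q[...,2]<200); H=Q[m]; print(len(H),np.median(H,0))
# handle mask centreline vs predicted axis columns
for p in ([497,-211,190],[497,-211,150]): print(pix(s,p))
mm=(C[...,0]-C[...,2]>40)&(Q[...,2]>110)&(Q[...,2]<215)
for r_ in range(225,262,8):
    k=np.where(mm[r_-v0])[0]; print(r_,k.min()+u0,k.max()+u0) if len(k) else None
# top view handle end
t1=ld('top1');W1=pts(t1);k=(W1[...,2]>198)&(W1[...,2]<215);k[:, :390]=0;k[:,440:]=0;k[:235]=0;k[275:]=0
print(W1[k].mean(0),k.sum(),np.argwhere(k).mean(0), pix(t1,[497,-211,206]))
a=cv2.resize(cv2.imread('pics/s5.png')[200:335,250:430],(533,400))
cv2.imwrite('pics/c5.png',a)
E
```

```text
[ 497.19810918 -208.1793875   260.9214549 ] 9.25
329 274 (array([491.1872371 , -58.76564701,  40.12485102]), 489, np.float64(1.0913769703252856))
(array([498.41215421,  40.88001247,  40.10789538]), 546, np.float64(1.1682337129555584))
321 [ 490.83567271 -216.94401189  166.92373843]
(np.float64(396.4914118503133), np.float64(229.41636480748832))
(np.float64(394.93985136010684), np.float64(248.90194272542433))
225 393 402
233 393 402
241 392 401
249 391 400
257 392 399
[ 498.52208145 -209.26445516  204.75694117] 79 [246.46835443 417.25316456] (np.float64(418.38018613464277), np.float64(247.28242838376))
```

View pics/c5.png

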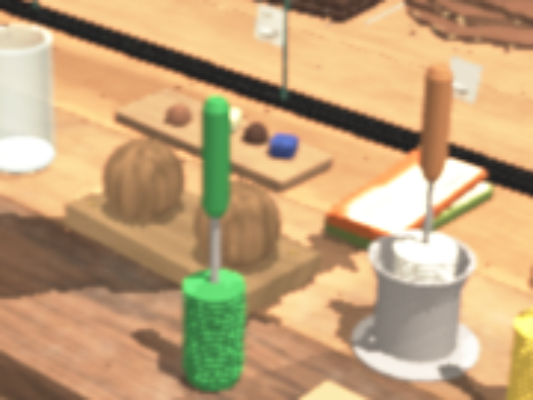

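The stopper sits in the dimple (fitted centre z 40, same as the spare) and the spare has not moved. I descend on the brush handle.

Request:
servo_tool:
  steps:
    - [1,-3,0.5,10,0]
    - [1,-3,0.5,35,0]
    - [1,-3,0.5,60,0]
    - [0.7,-3,0.5,82,0]
    - [0.6,-3,0.5,98,0]
    - [0.6,-3,0.5,108,0]
    - [0.6,-3,0.5,111,0]
    - [0.6,-3,0.5,111,0]

```text
time_s: 10.25
tcp_pos: [498.0, -211.7, 149.5]
tool_rot: [[-0.0, 1.0, 0.0], [1.0, 0.0, -0.0], [-0.0, 0.0, -1.0]]
force: [0.9, -0.2, -0.4]
grip_width: 51.1
finger_force: 0.0
```

Request:
servo_tool:
  steps:
    - [0.3,0,0,0,0]
    - [0.2,0,0,0,0]
    - [0.1,0,0,0,0]
    - [0.05,0,0,0,0]
    - [0.05,0,0,0,0]
    - [0.05,0,0,0,0]
    - [0.05,0,0,0,0]
  squeeze: 60

```text
time_s: 11.12
tcp_pos: [498.2, -211.9, 149.8]
tool_rot: [[-0.0, 1.0, 0.001], [1.0, 0.0, -0.0], [-0.0, 0.001, -1.0]]
force: [0.1, 0.6, 5.2]
grip_width: 16.3
finger_force: 58.4
```

```bash
python3 - <<'E'
from h import *
s=snap('scene','s6');r=readout.sense();print(r['tcp_pos'],r['force'],r['grip_width'],r['finger_force'])
cv2.imwrite('pics/c6.png',cv2.resize(cv2.imread('pics/s6.png')[190:340,330:480],(500,500),interpolation=cv2.INTER_CUBIC))
E
```

```text
[ 498.17228661 -211.90217243  149.75775878] [ 0.6515916  -0.55298756  6.14441601] 17.279793202404733 58.35855960845947
```

View pics/c6.png

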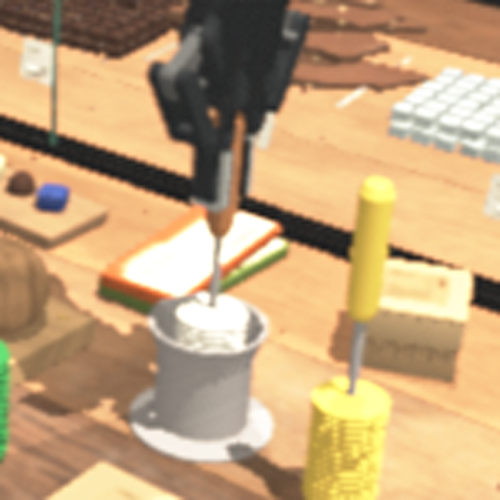

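The handle is gripped in the middle and the brush hangs upright in the stand. I lift it.

Request:
servo_tool:
  steps:
    - [0.05,0,0,-5,0]
    - [0.05,0,0,-18,0]
    - [0.05,0,0,-36,0]
    - [0.05,0,0,-56,0]
    - [0.05,0,0,-78,0]
    - [0.05,0,0,-100,0]
    - [0.05,0,0,-120,0]
    - [0.05,0,0,-130,0]

```text
time_s: 12.18
tcp_pos: [497.9, -211.8, 280.8]
tool_rot: [[0.0, 1.0, 0.001], [1.0, -0.0, -0.001], [-0.001, 0.001, -1.0]]
force: [0.5, 0.8, -1.3]
grip_width: 16.5
finger_force: 58.5
```

Request:
servo_tool:
  steps:
    - [0.05,15,1,0,0]
    - [0.05,50,2,0,0]
    - [0.05,95,4,0,0]
    - [0.05,145,6,0,0]
    - [0.05,195,8,0,0]
    - [0.05,245,10,0,0]
    - [0.05,280,11,0,0]
    - [0.05,300,12,0,0]

```text
time_s: 13.18
tcp_pos: [509.0, 91.2, 278.5]
tool_rot: [[-0.003, 1.0, -0.001], [1.0, 0.003, 0.0], [0.0, -0.001, -1.0]]
force: [-0.0, -0.6, -0.4]
grip_width: 16.4
finger_force: 58.5
```

Request:
servo_tool:
  steps:
    - [0.05,25,1,0,0]
    - [0.05,60,3,0,0]
    - [0.05,90,5,0,0]
    - [0.05,108,6,0,0]
    - [0.05,113,6,0,0]
    - [0.05,113,6,0,0]
    - [0.05,113,6,0,0]

```text
time_s: 14.05
tcp_pos: [516.0, 200.2, 279.4]
tool_rot: [[0.001, 1.0, 0.0], [1.0, -0.001, -0.0], [-0.0, 0.0, -1.0]]
force: [-0.6, -0.7, -1.2]
grip_width: 16.5
finger_force: 58.5
```

```bash
cat >> h.py <<'E'
def cyl(Q,r,z0):
    # vertical-ish axis fit: params x,y at z0, slopes
    def f(p): return np.hypot(Q[:,0]-p[0]-p[2]*(Q[:,2]-z0),Q[:,1]-p[1]-p[3]*(Q[:,2]-z0))-r
    g=least_squares(f,[*(np.median(Q[:,:2],0)+[r*.7,r*.5]),0,0],loss='soft_l1',f_scale=1.5); return g.x.round(3),np.abs(g.fun).mean().round(2),len(Q)
E
python3 - <<'E'
from h import *
s=snap('scene','s7');t=snap('top','t7');r=readout.sense();p=r['tcp_pos'];print(p,r['force'],r['grip_width'],r['time_s'])
W=pts(s);C=s['color'].astype(int)
near=(abs(W[...,0]-p[0])<45)&(abs(W[...,1]-p[1])<45)
for lo in range(100,260,10):
    k=near&(W[...,2]>lo)&(W[...,2]<=lo+10); 
    if k.any(): print(lo,k.sum(),W[k].mean(0).round(1),C[k].mean(0).round())
k=near&(W[...,2]>138)&(W[...,2]<200); print('head',cyl(W[k],20,140))
s1=ld('scene1')
for nm,w in(('s7',W),):
    k=(w[...,2]>15)&(w[...,2]<100)&(w[...,0]<516)&(abs(w[...,0]-515)<36)&(w[...,1]<210)&(w[...,1]>155)
    print('jar',cyl(w[k],31,60))
Wt=pts(t);k=(Wt[...,2]>100)&(Wt[...,2]<116)&(abs(Wt[...,0]-516)<45)&(abs(Wt[...,1]-201)<45)
print('rim top',k.sum(),cv2.minEnclosingCircle(Wt[k][:,:2].astype(np.float32)) if k.any() else None)
cv2.imwrite('pics/c7.png',np.hstack([cv2.resize(cv2.imread('pics/s7.png')[120:270,190:330],(400,428)),cv2.resize(cv2.imread('pics/t7.png')[190:290,150:250],(400,428))]))
E
```

```text
[515.9772179  200.52151579 279.39023323] [-0.22542321 -0.78595213 -0.19940576] 16.806677201260854 14.15
100 194 [512.2 197.1 105.3] [231. 223. 199.]
110 18 [507.8 200.8 110.6] [246. 240. 221.]
130 19 [506.9 190.6 138.5] [220. 200. 172.]
140 50 [505.6 188.7 145.5] [234. 227. 207.]
150 71 [506.  189.  155.1] [230. 222. 201.]
160 63 [505.8 189.8 165.3] [233. 223. 202.]
170 73 [506.8 189.1 175.1] [232. 224. 203.]
180 63 [506.1 189.5 185.1] [231. 223. 202.]
190 75 [506.  188.8 195.2] [233. 225. 205.]
200 98 [509.7 193.9 206.1] [250. 247. 240.]
210 14 [513.3 197.3 215.1] [213. 191. 171.]
220 11 [513.9 197.3 225.1] [195. 168. 147.]
230 12 [513.5 197.4 234.7] [165. 152. 144.]
240 7 [513.  197.1 245.2] [155. 148. 150.]
250 13 [513.2 196.7 255.5] [151. 126. 115.]
head (array([ 5.16957e+02,  2.00874e+02, -1.20000e-02, -0.00000e+00]), np.float64(1.87), 410)
jar (array([ 5.15129e+02,  2.00095e+02, -1.00000e-03, -1.00000e-03]), np.float64(1.46), 653)
rim top 182 ((516.2366943359375, 201.4809112548828), 30.89026641845703)
```

The head hangs vertical with its end at z≈136, within 2 mm of the jar axis, and the gap is 7 mm. I insert it.

Request:
servo_tool:
  steps:
    - [0.05,0,-1,8,0]
    - [0.05,0,-1,20,0]
    - [0.05,0,-1,32,0]
    - [0.05,0,-1,46,0]
    - [0.05,0,-1,62,0]
    - [0.05,0,-1,70,0]
    - [0.05,0,-1,70,0]

```text
time_s: 15.02
tcp_pos: [514.7, 201.2, 208.8]
tool_rot: [[-0.0, 1.0, -0.001], [1.0, 0.0, -0.0], [-0.0, -0.001, -1.0]]
force: [0.1, 0.1, -0.7]
grip_width: 16.8
finger_force: 58.5
```

```bash
python3 - <<'E'
from h import *
s=snap('scene','s8');r=readout.sense();p=r['tcp_pos'];print(p,r['force'],r['grip_width'],r['time_s'])
W=pts(s)
near=(abs(W[...,0]-p[0])<45)&(abs(W[...,1]-p[1])<45)
k=near&(W[...,2]>116)&(W[...,2]<132); print('head',W[k].mean(0),k.sum())
k=near&(W[...,2]>132)&(W[...,2]<145); print('headtop',W[k].mean(0),W[k].min(0),W[k].max(0),k.sum())
k=(W[...,2]>100)&(W[...,2]<114)&near
print('rim',W[k].min(0),W[k].max(0),k.sum())
k=(W[...,2]>15)&(W[...,2]<100)&(W[...,0]<516)&(abs(W[...,0]-515)<36)&(W[...,1]<210)&(W[...,1]>155)
print('jar',cyl(W[k],31,60))
cv2.imwrite('pics/c8.png',cv2.resize(cv2.imread('pics/s8.png')[140:275,200:310],(480,589),interpolation=cv2.INTER_CUBIC))
E
```

```text
[514.93382498 201.20544604 209.33567598] [ 0.05662482  0.6877186  -1.48371952] 16.607711785225106 15.075
head [505.12648794 189.94136912 124.25305356] 110
headtop [509.9759333  196.05504682 136.95991932] [492.48153893 178.87911979 132.00406642] [535.02131503 217.66844928 144.71532096] 93
rim [481.56429111 166.89790895 100.0174405 ] [543.45486789 229.20003619 113.83017248] 196
jar (array([ 5.15227e+02,  2.00300e+02, -2.00000e-03, -2.00000e-03]), np.float64(1.42), 654)
```

View pics/c8.png

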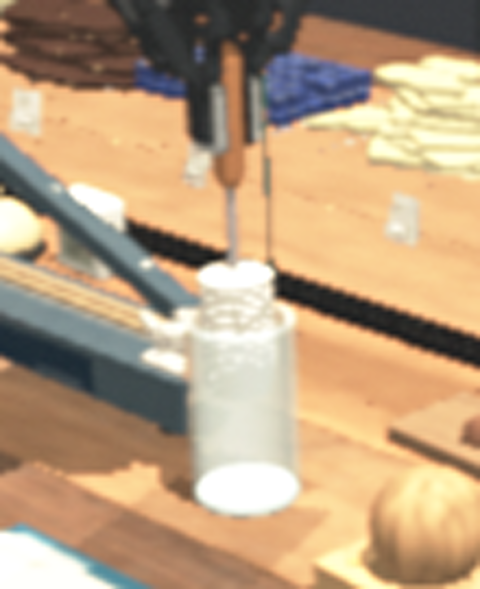

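The head is inside the mouth, at about (237,300) against the rim centre (243,315), so I nudge it about 1 mm right. Now down to the floor.

Request:
servo_tool:
  steps:
    - [0.05,-1,0.5,10,0]
    - [0.05,-1,0.5,25,0]
    - [0.05,-1,0.5,40,0]
    - [0.05,-1,0.5,50,0]
    - [0.05,-1,0.5,56,0]
    - [0.05,-1,0.5,58,0]
    - [0.05,-1,0.5,59,0]
    - [0.05,-1,0.5,59,0]

```text
time_s: 16.08
tcp_pos: [515.5, 200.2, 150.5]
tool_rot: [[0.0, 1.0, 0.0], [1.0, -0.0, 0.0], [0.0, 0.0, -1.0]]
force: [-0.1, -0.1, 0.3]
grip_width: 16.3
finger_force: 58.5
```

Request:
servo_tool:
  steps:
    - [0.05,0,0,0.7,0]
    - [0.05,0,0,0.7,0]
    - [0.05,0,0,1.2,0]
    - [0.05,0,0,1.2,0]

```text
time_s: 16.58
tcp_pos: [515.7, 200.3, 149.7]
tool_rot: [[0.0, 1.0, 0.001], [1.0, -0.0, 0.0], [0.0, 0.001, -1.0]]
force: [-0.5, 0.4, 11.1]
grip_width: 16.4
finger_force: 59.8
```

The brush has reached the floor (11 N). Stroke 1 goes up, then strokes 2 and 3 follow.

Request:
servo_tool:
  steps:
    - [0.05,0,0,-12,0]
    - [0.05,0,0,-30,0]
    - [0.05,0,0,-50,0]
    - [0.05,0,0,-68,0]
    - [0.05,0,0,-80,0]
    - [0.05,0,0,-84,0]
    - [0.05,0,0,-84,0]
    - [0.05,0,0,-84,0]

```text
time_s: 17.58
tcp_pos: [515.2, 200.1, 232.6]
tool_rot: [[0.0, 1.0, -0.001], [1.0, -0.0, -0.0], [-0.0, -0.001, -1.0]]
force: [-0.0, -0.1, -1.4]
grip_width: 16.6
finger_force: 58.7
```

Request:
servo_tool:
  steps:
    - [0.05,0,0,12,0]
    - [0.05,0,0,30,0]
    - [0.05,0,0,50,0]
    - [0.05,0,0,68,0]
    - [0.05,0,0,78,0]
    - [0.05,0,0,82,0]
    - [0.05,0,0,84,0]
    - [0.05,0,0,84,0]

```text
time_s: 18.58
tcp_pos: [515.6, 200.3, 149.8]
tool_rot: [[0.0, 1.0, 0.001], [1.0, -0.0, 0.0], [0.0, 0.001, -1.0]]
force: [-1.4, 0.0, 4.9]
grip_width: 16.7
finger_force: 59.4
```

Request:
servo_tool:
  steps:
    - [0.05,0,0,0,0]
    - [0.05,0,0,0,0]

```text
time_s: 18.82
tcp_pos: [515.6, 200.3, 149.8]
tool_rot: [[0.0, 1.0, 0.001], [1.0, -0.0, 0.0], [0.0, 0.001, -1.0]]
force: [-2.1, -0.2, 7.3]
grip_width: 16.8
finger_force: 59.4
```

Request:
servo_tool:
  steps:
    - [0.05,0,0,-12,0]
    - [0.05,0,0,-30,0]
    - [0.05,0,0,-50,0]
    - [0.05,0,0,-68,0]
    - [0.05,0,0,-80,0]
    - [0.05,0,0,-84,0]
    - [0.05,0,0,-84,0]
    - [0.05,0,0,-84,0]

```text
time_s: 19.82
tcp_pos: [515.2, 200.1, 232.6]
tool_rot: [[0.0, 1.0, -0.001], [1.0, -0.0, -0.0], [-0.0, -0.001, -1.0]]
force: [-0.7, 0.2, -1.0]
grip_width: 16.8
finger_force: 58.7
```

```bash
python3 - <<'E'
from h import *
s=snap('scene','s9');r=readout.sense();p=r['tcp_pos'];print(p,r['force'],r['grip_width'],r['time_s'])
W=pts(s)
near=(abs(W[...,0]-p[0])<45)&(abs(W[...,1]-p[1])<45)
k=near&(W[...,2]>116)&(W[...,2]<155); print('head',cyl(W[k],20,120))
k=near&(W[...,2]>155)&(W[...,2]<173); print('headtop z',np.percentile(W[k][:,2],[10,50,90]))
k=(W[...,2]>15)&(W[...,2]<100)&(W[...,0]<516)&(abs(W[...,0]-515)<36)&(W[...,1]<210)&(W[...,1]>155)
print('jar',cyl(W[k],31,60))
E
```

```text
[515.19118381 200.16493895 232.61722899] [-0.12764969  0.60452106 -1.19780503] 16.78578137370046 19.875
head (array([ 5.15381e+02,  2.01018e+02, -5.00000e-03, -9.00000e-03]), np.float64(1.82), 256)
headtop z [156.64666497 160.41730058 163.95340786]
jar (array([ 5.15129e+02,  2.00128e+02, -8.00000e-03,  3.00000e-03]), np.float64(1.43), 647)
```

Request:
servo_tool:
  steps:
    - [0.05,0,0,12,0]
    - [0.05,0,0,30,0]
    - [0.05,0,0,50,0]
    - [0.05,0,0,68,0]
    - [0.05,0,0,78,0]
    - [0.05,0,0,82,0]
    - [0.05,0,0,84,0]
    - [0.05,0,0,84,0]

```text
time_s: 20.88
tcp_pos: [515.5, 200.3, 149.8]
tool_rot: [[0.0, 1.0, 0.001], [1.0, -0.0, 0.0], [0.0, 0.001, -1.0]]
force: [-0.7, -0.9, 5.1]
grip_width: 16.8
finger_force: 59.4
```

Request:
servo_tool:
  steps:
    - [0.05,0,0,0.3,0]
    - [0.05,0,0,0.3,0]

```text
time_s: 21.12
tcp_pos: [515.6, 200.3, 149.8]
tool_rot: [[0.0, 1.0, 0.001], [1.0, -0.0, 0.0], [0.0, 0.001, -1.0]]
force: [-2.5, -0.6, 10.7]
grip_width: 16.6
finger_force: 60.1
```

Request:
servo_tool:
  steps:
    - [0.05,0,0,-12,0]
    - [0.05,0,0,-30,0]
    - [0.05,0,0,-50,0]
    - [0.05,0,0,-70,0]
    - [0.05,0,0,-90,0]
    - [0.05,0,0,-110,0]
    - [0.05,0,0,-126,0]
    - [0.05,0,0,-131,0]

```text
time_s: 22.12
tcp_pos: [515.6, 200.3, 281.2]
tool_rot: [[0.0, 1.0, 0.002], [1.0, -0.0, 0.001], [0.001, 0.002, -1.0]]
force: [0.0, 0.2, -0.7]
grip_width: 16.2
finger_force: 58.8
```

Request:
servo_tool:
  steps:
    - [0.05,0,0,0,0]
    - [0.05,-15,-1,0,0]
    - [0.05,-50,-2,0,0]
    - [0.05,-95,-4,0,0]
    - [0.05,-145,-6,0,0]
    - [0.05,-195,-8,0,0]
    - [0.05,-245,-10,0,0]
    - [0.05,-290,-12,0,0]

```text
time_s: 23.12
tcp_pos: [502.4, -92.5, 279.5]
tool_rot: [[0.001, 1.0, -0.001], [1.0, -0.001, -0.0], [-0.0, -0.001, -1.0]]
force: [0.6, -0.2, -0.1]
grip_width: 16.8
finger_force: 58.8
```

Request:
servo_tool:
  steps:
    - [0.05,-35,-2,0,0]
    - [0.05,-70,-3,0,0]
    - [0.05,-100,-4,0,0]
    - [0.05,-117,-5,0,0]
    - [0.05,-122,-5,0,0]
    - [0.05,-122,-5,0,0]
    - [0.05,-122,-5,0,0]

```text
time_s: 24.0
tcp_pos: [498.6, -210.8, 279.8]
tool_rot: [[-0.001, 1.0, -0.0], [1.0, 0.001, 0.0], [0.0, -0.0, -1.0]]
force: [-0.5, 0.6, -0.2]
grip_width: 16.6
finger_force: 58.8
```

```bash
python3 - <<'E'
from h import *
s=snap('scene','s10');r=readout.sense();p=r['tcp_pos'];print(p,r['force'],r['grip_width'],r['time_s'])
W=pts(s)
near=(abs(W[...,0]-p[0])<45)&(abs(W[...,1]-p[1])<45)
k=near&(W[...,2]>130)&(W[...,2]<200); print('head',cyl(W[k],20,140),W[k][:,2].min())
k=near&(W[...,2]>12)&(W[...,2]<48); print('cup',cyl(W[k],27,30))
k=near&(W[...,2]>66)&(W[...,2]<76); print('rim',cv2.minEnclosingCircle(W[k][:,:2].astype(np.float32)),k.sum())
k=(W[...,2]>15)&(W[...,2]<100)&(W[...,0]<516)&(abs(W[...,0]-515)<36)&(W[...,1]<210)&(W[...,1]>155)
print('jar',cyl(W[k],31,60))
E
```

```text
[ 498.57070258 -210.89924785  279.87130275] [-0.49335815 -0.02616662 -0.33797656] 16.612497023864243 24.05
head (array([ 4.99784e+02, -2.10096e+02, -1.80000e-02, -1.40000e-02]), np.float64(1.43), 641) 137.0903421131606
cup (array([ 4.95421e+02, -2.11246e+02, -1.30000e-02, -1.80000e-02]), np.float64(0.91), 533)
rim ((495.92852783203125, -210.75172424316406), 36.29636764526367) 179
jar (array([5.14953e+02, 2.00126e+02, 2.00000e-03, 3.00000e-03]), np.float64(1.45), 649)
```

Request:
servo_tool:
  steps:
    - [0.05,-0.5,-1.7,10,0]
    - [0.05,-0.5,-1.7,28,0]
    - [0.05,-0.5,-1.7,46,0]
    - [0.05,-0.5,-1.7,62,0]
    - [0.05,-0.5,-1.7,75,0]
    - [0.05,-0.5,-1.7,84,0]
    - [0.05,-0.5,-1.7,92,0]
    - [0.05,-0.5,-1.7,92,0]

```text
time_s: 25.05
tcp_pos: [496.6, -212.2, 187.5]
tool_rot: [[0.0, 1.0, -0.0], [1.0, -0.0, 0.0], [0.0, -0.0, -1.0]]
force: [-0.3, 0.6, -1.1]
grip_width: 16.4
finger_force: 58.8
```

Request:
servo_tool:
  steps:
    - [0.05,0,0,8,0]
    - [0.05,0,0,16,0]
    - [0.05,0,0,24,0]
    - [0.05,0,0,31,0]
    - [0.05,0,0,35,0]
    - [0.05,0,0,37.5,0]
    - [0.05,0,0,37.5,0]

```text
time_s: 25.92
tcp_pos: [496.7, -212.3, 150.3]
tool_rot: [[-0.0, 1.0, -0.0], [1.0, 0.0, -0.0], [-0.0, -0.0, -1.0]]
force: [0.2, -0.2, -0.8]
grip_width: 16.8
finger_force: 58.8
```

Request:
servo_tool:
  steps:
    - [0.05,0,0,0.7,0]
    - [0.05,0,0,0.7,0]
    - [0.25,0,0,0.7,0]
    - [0.3,0,0,0.7,0]
    - [0.5,0,0,0.7,0]
    - [0.7,0,0,0.7,0]
    - [0.8,0,0,0.7,0]
    - [0.8,0,0,0.7,0]

```text
time_s: 26.92
tcp_pos: [496.7, -212.3, 149.6]
tool_rot: [[0.0, 1.0, 0.0], [1.0, -0.0, -0.0], [-0.0, 0.0, -1.0]]
force: [-0.7, -0.0, -0.7]
grip_width: 68.2
finger_force: 0.0
```

Request:
servo_tool:
  steps:
    - [0.8,0,0,-8,0]
    - [0.8,0,0,-25,0]
    - [0.8,0,0,-50,0]
    - [0.8,0,0,-75,0]
    - [0.8,0,0,-100,0]
    - [0.8,0,0,-120,0]
    - [0.8,0,0,-120,0]
    - [0.8,0,0,-120,0]

```text
time_s: 27.92
tcp_pos: [496.5, -212.1, 269.3]
tool_rot: [[-0.0, 1.0, -0.001], [1.0, 0.0, 0.0], [0.0, -0.001, -1.0]]
force: [-0.1, 0.0, -0.1]
grip_width: 68.3
finger_force: 0.0
```

```bash
python3 - <<'E'
from h import *
s=snap('scene','s11');r=readout.sense();print(r['tcp_pos'],r['force'],r['grip_width'],r['time_s'])
W=pts(s);W1=pts(ld('scene1'))
for w in (W,W1):
    near=(abs(w[...,0]-498)<45)&(abs(w[...,1]+211)<45)
    k=near&(w[...,2]>135)&(w[...,2]<203); print('handle',cyl(w[k],9,165))
    k=near&(w[...,2]<215);print(w[k][:,2].max())
print('stopper',sphere(box(W,315,345,258,286),28,80)); print('spare',sphere(box(W,283,313,245,275),30))
k=(W[...,2]>15)&(W[...,2]<100)&(W[...,0]<516)&(abs(W[...,0]-515)<36)&(W[...,1]<210)&(W[...,1]>155)
print('jar',cyl(W[k],31,60))
d=np.abs(s['color'].astype(int)-ld('scene1')['color']).sum(2)
for n,(u0,u1,v0,v1) in dict(choc=(180,245,258,292),box=(335,408,328,380),green=(308,335,230,335),yellow=(420,448,240,350),gb=(445,472,268,300),gb2=(488,532,300,345)).items(): print(n,(d[v0:v1,u0:u1]>60).mean().round(3))
E
```

```text
[ 496.4259946  -212.14744216  269.11162227] [-0.20556595 -0.0773912   0.27906485] 68.63712818536601 27.975
handle (array([ 4.95981e+02, -2.13246e+02,  1.00000e-03, -1.00000e-03]), np.float64(1.01), 330)
206.90447279964195
handle (array([ 4.97522e+02, -2.12682e+02,  3.00000e-03,  0.00000e+00]), np.float64(0.97), 329)
206.4983863260992
stopper (array([491.15384684, -58.76173533,  40.26944516]), 490, np.float64(1.1068181492369535))
spare (array([498.49396156,  41.15274741,  39.994596  ]), 541, np.float64(1.190116957259604))
jar (array([ 5.15120e+02,  2.00116e+02,  1.00000e-03, -0.00000e+00]), np.float64(1.39), 647)
choc 0.56
box 0.003
green 0.264
yellow 0.0
gb 0.0
gb2 0.0
```

```bash
python3 - <<'E'
from h import *
W=[pts(ld(f)) for f in('scene1','s11','s5')];C=[ld(f)['color'].astype(int) for f in('scene1','s11','s5')]
for n,(u0,u1,v0,v1) in dict(choc=(180,245,258,292),green=(308,335,230,335)).items():
    for w,c in zip(W,C):
        q=w[v0:v1,u0:u1];z=q[...,2];cc=c[v0:v1,u0:u1]
        k=(abs(z-12)<5) if n=='choc' else (cc[...,1]-cc[...,0]>40)
        print(n,k.sum(),np.nanmean(q[k],0).round(1),cc.mean((0,1)).round(),np.nanmax(z).round())
E
```

```text
choc 905 [358.6 175.1  11.4] [187. 168. 151.] 15.0
choc 902 [358.9 174.9  11.3] [163. 143. 121.] 15.0
choc 901 [358.8 175.1  11.4] [163. 143. 121.] 15.0
green 1032 [ 369.9 -140.1   81.9] [157. 167. 110.] 200.0
green 1060 [ 370.4 -139.8   81.6] [141. 151.  97.] 201.0
green 1062 [ 370.6 -139.7   81.4] [141. 151.  97.] 200.0
```

The differences are only shadow: nothing has moved. I hand the job in.

```bash
python3 -c "
from bench import workorder
print(workorder.sign_off())"
```

```text
the job is handed in; nothing more can be done
None
```

The job is handed in: the stopper is in the empty dimple, the jar got three full strokes, and the brush is back upright in its stand and let go; last measurements, at about 28 s of the 67 s allowed, showed the jar, spare stopper, chocolate bar and gift boxes unmoved.

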